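Clamp a polymer disc on the spectrometer's crystal with the slip-clutch knob

TASK

Get the blue polymer disc ready to be measured: take it from the sample tray and lay it flat and centred on the small crystal of the sampling station, swing the clamp arm round over it to its stop, then turn the black knob clockwise until its slip clutch clicks, and stop: one click is enough, two at most. Go gently on the crystal, leave the other things where they are, and let go at the end.

Things in the scene. Friction and masses are not known exactly. Their poses are not given: they have to be found in the camera images.
- disc_blue: Blue plastic disc, 28 mm diameter, 10 mm thick, 30 g, lying flat in a pocket of the sample tray. Origin: centre of its underside; z up.
- disc_white: White disc of the same size in another pocket of the tray; stays there.
- disc_orange: Orange disc of the same size in another pocket of the tray; stays there.
- sample_tray: Fixed grey tray 172 x 58 x 7 mm with three square pockets 32 mm wide in a row along its x, 54 mm apart (the middle one in its centre), pocket floor 4 mm above the worktop, so a disc stands 7 mm proud of the tray. Which disc is in which pocket varies. Origin: centre of its underside.
- atr_station: Fixed sampling station: white housing 196 (x) x 150 (y) x 46 mm high. Origin: centre of its underside, z up; its front is -x. The crystal plate is on top at x = -45 mm; the steel post that carries the clamp arm stands at x = +45 mm, 23 mm thick, 56 mm high above the housing (102 mm above the worktop).
- crystal_plate: Round steel plate, 62 mm across, 2 mm thick, on top of the housing (plate top 48 mm above the worktop), with the small dark crystal flush in its middle. Origin: centre of its underside, 2 mm below the crystal's face; z up. The flat that bears a disc is the middle 44 mm.
- clamp_arm (a joint): Angle of the clamp arm about the vertical post, rad. 0: hard stop, the arm pointing to the station's -x with the foot straight above the crystal. Grows anticlockwise seen from above (opens to the station's -y side) up to 2.0; starts at 1.2 to 1.7. It rubs (0.35 N m, some 4 N at the knob) and stays where it is left. Tightening the knob pushes the arm onto its stop.
- post_axis (a point): Point on the arm's hinge axis (post axis), 98 mm above the worktop, level with the top of the clamp head; its axes turn with the arm, whose bar points along its -x.
- knob_top (a point): Centre of the knob's top face, on its vertical axis, 90 mm from the post axis, 142 mm above the worktop. The knob is a fluted black cylinder, 38 mm across, 34 mm high; it keeps its height. Under it a steel ring and the round clamp head, 33 mm across, down to 76 mm above the worktop; the arm's bar (24 mm wide, top 95 mm above the worktop) runs from head to post: keep fingertips above it.
- knob_dot (a point): White dot on the knob's top, 15.5 mm from its axis, turning with the knob. The knob drives the ring below through a clutch of nine notches: it lets go at 0.25 to 0.30 N m, then the ring stands still while the knob snaps on one notch (0.70 rad, a click); in it the torque falls from the peak through zero to about -0.1 N m, then climbs again.
- drive_ring (a point): Point on the knob's axis in the steel ring under the knob, 106 mm above the worktop. The ring turns with the screw and has a white line on its -x side, under the dot at the start; its x and y axes turn with it. Clockwise turning (from above) takes 0.16 N m and lowers the foot 4 mm per rad. From start to first full click the knob turns 1.5 to 3.4 rad: grip it afresh part way.
- clamp_head (a point): Middle of the clamp head's top, 98 mm above the worktop, on the knob's axis; axes turn with the arm. A steel pressure foot, 11 mm wide, hangs below the head, at the start 2 to 9 mm clear of a disc on the crystal (not measured). Pressed on the disc its spring raises the knob's torque to 0.22 N m; 0.4 rad later it is home, the clutch lets go at some 30 N, and about 16 N then stay by themselves.
- vial_brown: Small brown bottle with black cap, 34 mm across, 80 mm high; a bystander. Origin: centre of its underside.
- bottle_redcap: Small white bottle with red cap, 35 mm across, 74 mm high; a bystander. Origin: centre of its underside.

How it is judged:
By the outcome, as a careful person would: the job done as asked, in the order asked, and still so for the second after the job is handed in, with the robot touching nothing.
It also fails if it takes over 72 s, if anything falls off the work surface, if the arm or the gripper's body presses on something with over 40 N, if the wrist force passes 120 N, or if a joint passes its speed limit or range.

ROBOT

A 6-joint arm with a two-finger parallel gripper is mounted at the origin on a cart in front of the work surface, level with it; the furniture and walls round the work are solid. World frame = base frame: x ahead of the robot, y to its left, z up, the work surface at z = 0. Lengths are in m, angles in rad, forces in N, time in s.
With the tool pointing down it reaches from about 0.3 to 0.825 m from the base axis. Payload 5.4 kg.
Tool frame: the origin (TCP) lies midway between the tips of the shut fingers; the grasp point (between the pads) lies 19 mm behind it; z points along the fingers, x is the direction in which the jaws open and shut, and the axes are right-handed (so a half turn about z gives the same grasp; the last joint's range is limited). The gripper opens to 92 mm and grips with 3 to 60 N. Pads are 20 mm wide; open, the fingers measure 128 mm over their backs; the gripper's body (75 mm by 189 mm) begins 69 mm behind the grasp point.
Start: joints at [-1.54, 0.158, 1.597, -0, 1.386, -0.21], TCP at [0.137, -0.558, 0.215] pointing down, gripper open.
Joint ranges: [-2.91, 2.91], [-0.94, 2.29], [0.18, 2.7], [-1.29, 4.43], [0.17, 2.64], [-3, 3]. Speed limits (rad/s): [2.57, 2.57, 3.14, 3.14, 3.14, 3.14].

INTERFACE

Orientations are given as a rotation vector (axis times angle).
In Python, from bench import monitor, vision, ctrl gives the robot as it stands.
- The arm moves only by the tool play_rows, never from a script. Its argument "steps" is text: rows parted by semicolons, each of 5 numbers parted by spaces: the shift along the tool's x, y, z in mm, then the turn about the tool's z in rad, then the gripper command: -1 is shut, 1 is fully open, values between are in proportion. A call has 1 to 12 rows; each row shifts and turns the pose as measured when the row begins, along the tool's axes as they then stand; what a row does not reach is not made up. A row lasts 1/10 s, in which the tool goes at most 50 mm and 8.59 degrees, less where a joint would pass 70% of its speed; a pose out of reach is approached as far as the arm can. A call is refused whole if a number of a shift passes 50 or a number of a turn 0.15, either way. A call with a gripper value outside its range is refused whole. The fingers move at their own pace and stop on an object; the grip force is fixed at half the most. Time passes only in rows, so rows that do not move let the fingers close. It gives the time, the measured TCP pose, the force and the opening at its end, in the units of the state.
- monitor.get_obs(): the state, without advancing time (a new reading comes with each control period).
- vision.camera(name): name is "side" or "top"; returns (picture, depth): 480x640x3 uint8, red, green, blue; 480x640 float32, m along the optical axis (not along the pixel's ray), 0 where there is no reading.
- vision.camera_info(name): a dict with "fx", "fy", "cx", "cy" (pixels), "distortion" ([k1, k2, p1, p2, k3] as OpenCV has them; the pictures are not rectified), "xyz" and "rotation" of the camera in the world. Camera axes: x right, y down, z forward; pixel columns grow to the right and rows downward; lengths in m; the calibration is good to about 2 mm. A picture is of the moment at which its call begins. camera_info takes no time and is no camera call.
- ctrl.hand_in(): hands the job in, once; it reports no verdict.
The state is a dict: "time": time; "q": joint angles; "dq": joint speeds; "joint_efforts": joint torques, N m; "ee_pos": TCP position; "tool_rot": TCP orientation; "wrist_force": force on the tool from outside, world axes, zero at the start; "ft_torque": the same for the moment, N m; "width": finger opening in m.
Only numpy, scipy, OpenCV 4.12 (cv2) and the standard library are available. Lean on these libraries where they do the work, as an engineer would, in place of code of your own. Each camera call takes 0.05 s, during which the arm holds its last target. There are 200 camera calls.

## Working session

There is one attempt and no reset: what is moved stays moved. The work goes in short steps, Python scripts to look and compute and a tool call to move; the robot and the scene stay as the last step left them, time stands still between calls to the robot, and variables do not carry over. Pictures are saved under pics/ and viewed, about 8 in all and at most 12, crops included, and the job is handed in when it is done.

Besides the shell and the picture viewer there is one more tool, called after "Emit:" as name(argument=value, ...), one argument or row to a line, values as JSON. play_rows: Moves the arm, as the interface text tells. Its arguments: {"type":"object","properties":{"steps":{"type":"string"}},"required":["steps"]}

```bash
mkdir -p pics; ls; python3 - <<'E'
from bench import monitor, vision
import cv2,numpy as np
print(monitor.get_obs())
for n in("top","side"):
    im,d=vision.camera(n); np.savez(f"pics/{n}0.npz",im=im,d=d); cv2.imwrite(f"pics/{n}0.png",im[:,:,::-1]); print(n,vision.camera_info(n))
E
```

```text
pics
{'time': 0.0, 'q': array([-1.54013406e+00,  1.59037026e-01,  1.59821180e+00, -2.05769138e-05,
        1.38617632e+00, -2.10102351e-01]), 'dq': array([-5.12282306e-04,  7.79996263e-05, -1.93904046e-04,  1.71092238e-03,
       -9.74897746e-05, -1.86954226e-04]), 'joint_efforts': array([-1.31034009e-03, -3.85569835e+01, -3.22105587e+01,  7.00316252e-02,
        3.79496079e-02, -1.77340062e-04]), 'ee_pos': array([ 0.13705847, -0.55779451,  0.2136359 ]), 'tool_rot': array([-2.47104779e+00,  1.93772259e+00,  1.86838543e-03]), 'wrist_force': array([-0.70305906, -0.81654675,  0.25267623]), 'ft_torque': array([0.00087349, 0.01506601, 0.01967299]), 'width': 0.09221850404815417}
top {'fx': 473.70620905012214, 'fy': 473.70620905012214, 'cx': 321.9933453363513, 'cy': 236.98968147869024, 'distortion': array([-0.02267503,  0.        ,  0.        ,  0.        ,  0.        ]), 'xyz': array([ 0.49971288, -0.00255795,  1.22493893]), 'rotation': array([-2.18173554,  2.22059123, -0.10714159])}
side {'fx': 439.5428993466865, 'fy': 439.5428993466865, 'cx': 319.4041666422835, 'cy': 238.51742793125976, 'distortion': array([-0.02078077,  0.        ,  0.        ,  0.        ,  0.        ]), 'xyz': array([0.6070821 , 0.94305557, 0.52560788]), 'rotation': array([-0.04526469, -2.61023771,  1.71441844])}
```

View pics/top0.png

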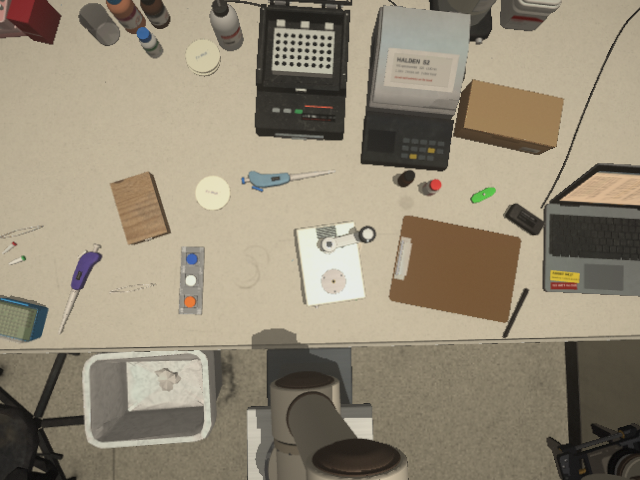

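View pics/side0.png

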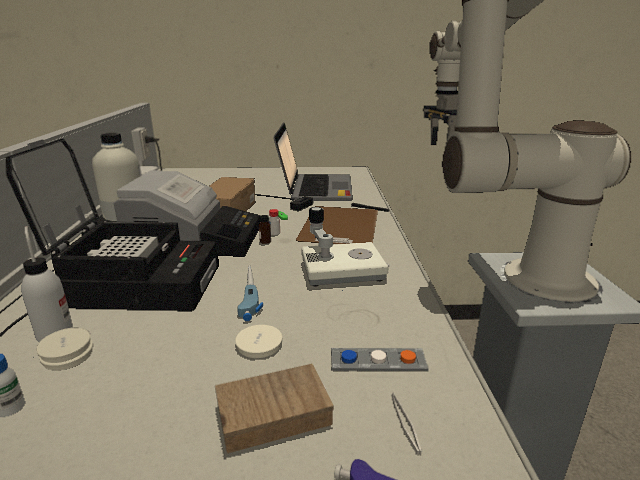

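The top view shows the tray upright in the image: blue (192,259), white (190,281), orange (190,301). The station is at about (330,263), with the crystal plate at (333,281), the post near (328,243) and the knob at (367,234), so the arm is open. The vial and red-cap bottle are at (406,178) and (434,186). In the side view, blue is at (349,356), the plate at (360,254) and the knob at (316,213).

```bash
cat > h.py <<'E'
import numpy as np, cv2
from scipy.spatial.transform import Rotation as R
from bench import monitor, vision
def ray(n,uv):
    c=vision.camera_info(n); K=np.array([[c['fx'],0,c['cx']],[0,c['fy'],c['cy']],[0,0,1]])
    p=cv2.undistortPoints(np.array([[uv]],float),K,c['distortion'])[0,0]
    return np.array(c['xyz']), R.from_rotvec(c['rotation']).apply([p[0],p[1],1])
def plane(n,uv,z):
    o,d=ray(n,uv); return o+d*(z-o[2])/d[2]
def proj(n,P):
    c=vision.camera_info(n); K=np.array([[c['fx'],0,c['cx']],[0,c['fy'],c['cy']],[0,0,1]])
    r=R.from_rotvec(c['rotation']).inv(); 
    return cv2.projectPoints(np.array([P],float),r.as_rotvec(),-r.apply(c['xyz']),K,c['distortion'])[0][0,0]
def blobs(mask,box,amin=15):
    m=np.zeros(mask.shape,np.uint8); x0,y0,x1,y1=box; m[y0:y1,x0:x1]=mask[y0:y1,x0:x1]
    n,l,s,c=cv2.connectedComponentsWithStats(m)
    return [(c[i].round(2),s[i].tolist()) for i in range(1,n) if s[i][4]>=amin]
def load(n,k=0): return np.load(f"pics/{n}{k}.npz")['im']
def shot(n,k):
    im,d=vision.camera(n); np.savez(f"pics/{n}{k}.npz",im=im,d=d); return im,d
E
python3 - <<'E'
from h import *
H={n:cv2.cvtColor(load(n),cv2.COLOR_RGB2HSV) for n in("top","side")}
bx={"top":(165,235,220,325),"side":(320,335,440,380)}
for n in H:
    h,s,v=cv2.split(H[n])
    for nm,m in(("blue",(h>100)&(h<130)&(s>120)),("orange",(h<20)&(s>150)),("white",(s<40)&(v>190))):
        for c,st in blobs(m.astype(np.uint8),bx[n]): print(n,nm,c,st,plane(n,c,.014 if n=="top" else .012).round(4))
a=cv2.resize(load("top")[200:320,280:400],None,fx=5,fy=5,interpolation=cv2.INTER_CUBIC)
b=cv2.resize(load("side")[195:295,290:400],None,fx=5,fy=5,interpolation=cv2.INTER_CUBIC)
cv2.imwrite("pics/st_top.png",a[:,:,::-1]);cv2.imwrite("pics/st_side.png",b[:,:,::-1])
E
```

```text
top blue [191.5  258.67] [187, 254, 10, 10, 84] [0.5317 0.2931 0.014 ]
top orange [189.41 301.44] [184, 297, 11, 10, 88] [0.4238 0.2985 0.014 ]
top white [190.37 280.03] [186, 275, 10, 11, 89] [0.4777 0.296  0.014 ]
side blue [348.54 356.06] [342, 350, 15, 13, 166] [0.5322 0.2973 0.012 ]
side orange [407.65 356.32] [400, 350, 16, 14, 167] [0.4248 0.302  0.012 ]
```

View pics/st_top.png

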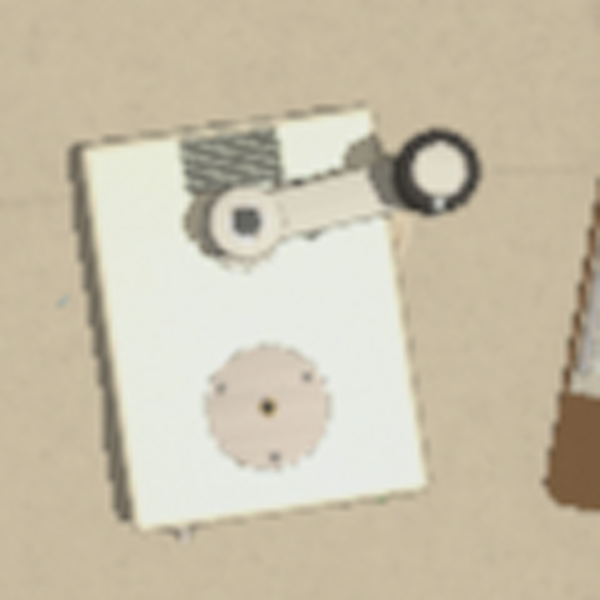

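View pics/st_side.png

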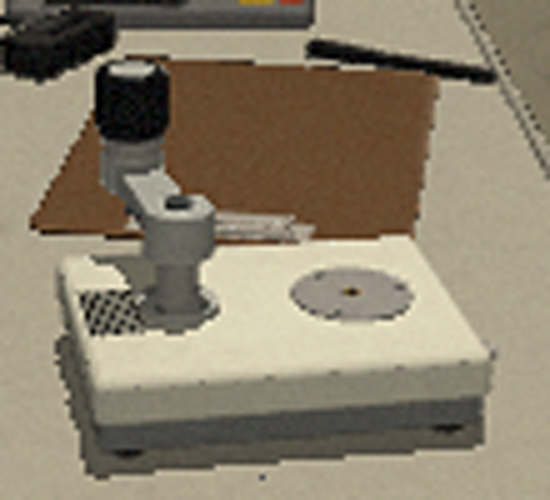

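The crops show the crystal at about (333.0,280.8) top and (359.8,252.8) side. The post's socket is at about (328.8,243.8) top and (325.6,234.8) side, the knob centre at about (367.3,233.3) top, and the white dot on its robot side.

```bash
python3 - <<'E'
from h import *
H=cv2.cvtColor(load("top"),cv2.COLOR_RGB2HSV); g=load("top").astype(int)
# plate: centroid of the plate disc vs white housing
sm=g[:,:,2]
m=((sm<222)).astype(np.uint8)
print([b for b in blobs(m,(318,265,350,297),60)])
mk=(g.max(2)<90).astype(np.uint8)
print("dark",blobs(mk,(352,220,385,248),10),blobs(mk,(322,236,335,250),3),blobs((g.max(2)<150).astype(np.uint8),(329,277,338,285),1))
def two(a,b):
    o1,d1=ray("top",a);o2,d2=ray("side",b)
    A=np.stack([d1,-d2],1);t=np.linalg.lstsq(A,o2-o1,rcond=None)[0]
    return o1+t[0]*d1,o2+t[1]*d2
for nm,a,b,z in(("crystal",(333.0,280.8),(359.8,252.8),.048),("post",(328.8,243.8),(325.6,234.8),.102),("knob",(367.2,233.4),(316.3,208.7),.142)):
    p,q=two(a,b);print(nm,p.round(4),q.round(4),"top",plane("top",a,z).round(4),"side",plane("side",b,z).round(4))
E
```

```text
[(array([332.98, 280.96]), [320, 268, 27, 27, 563])]
dark [(array([364.93, 234.31]), [358, 226, 17, 17, 89])] [] [(array([333., 281.]), [332, 280, 3, 3, 5])]
crystal [ 0.4698 -0.0636  0.0485] [ 0.4701 -0.0636  0.0485] top [ 0.4698 -0.0636  0.048 ] side [ 0.4699 -0.0646  0.048 ]
post [ 0.5588 -0.0525  0.1042] [ 0.5579 -0.0524  0.1042] top [ 0.5589 -0.0526  0.102 ] side [ 0.5576 -0.0576  0.102 ]
knob [ 0.5793 -0.1397  0.1416] [ 0.5782 -0.1397  0.1415] top [ 0.5792 -0.1397  0.142 ] side [ 0.5783 -0.1384  0.142 ]
```

Emit:
play_rows(
  steps="-37 -29 0 0 1;-37 -29 0 0 1;-37 -29 0 0 1;-37 -29 0 0 1;-37 -29 0 0 1;-37 -29 0 0 1;-37 -29 0 0 1;-37 -29 0 0 1;-37 -29 0 0 1;-37 -29 0 0 1;-37 -29 0 0 1;-37 -29 0 0 1",
)

```text
time: 1.3
ee_pos: [0.374, -0.0267, 0.2106]
tool_rot: [-2.453, 1.951, 0.006]
wrist_force: [0.7, -0.8, 0.2]
width: 0.0917
```

```bash
cat >> h.py <<'E'
def go(x,y,z,yaw):
    """remaining shift in tool axes (mm) and turn about tool z to reach the pose, tool x at world yaw (mod pi)"""
    o=monitor.get_obs(); r=R.from_rotvec(o['tool_rot']); M=r.as_matrix()
    s=r.inv().apply(np.array([x,y,z])-o['ee_pos'])*1000
    cy=np.arctan2(M[1,0],M[0,0]); dt=-((yaw-cy+np.pi/2)%np.pi-np.pi/2)
    print("t",round(o['time'],2),"pos",o['ee_pos'].round(4),"tilt",M[:,2].round(3),"yaw",cy.round(3),"q6",o['q'][5].round(3),"w",round(o['width'],4),"F",o['wrist_force'].round(1),"T",o['ft_torque'].round(3)); print("shift",s.round(1),"turn",dt.round(3))
E
python3 -c "
from h import *
go(.532,.294,.0,-1.621)"
```

```text
t 1.3 pos [ 0.374  -0.0267  0.2106] tilt [ 0.001  0.008 -1.   ] yaw -1.344 q6 0.939 w 0.0917 F [ 0.7 -0.8  0.2] T [-0.003 -0.032 -0.008]
shift [-275.3 -225.5  213.4] turn 0.277
```

Emit:
play_rows(
  steps="-39 -32 0 0 1;-39 -32 0 0 1;-39 -32 0 0 1;-39 -32 0 0 1;-39 -32 0 0 1;-39 -32 10 0 1;-35 -29 20 0 1;0 0 30 0.14 1;0 0 30 0.137 1;0 0 30 0 1;0 0 0 0 1",
)

```text
time: 2.4
ee_pos: [0.5231, 0.2921, 0.0865]
tool_rot: [-2.162, 2.272, 0.007]
wrist_force: [-0.6, 0.8, -1.0]
width: 0.0922
```

```bash
python3 -c "
from h import *
go(.532,.294,.008,-1.621)"
```

```text
t 2.4 pos [0.5231 0.2921 0.0865] tilt [ 0.001  0.007 -1.   ] yaw -1.62 q6 1.922 w 0.0922 F [-0.6  0.8 -1. ] T [0.006 0.028 0.044]
shift [-1.8 -8.8 78.6] turn 0.001
```

Emit:
play_rows(
  steps="-2 -9 30 0 1;0 0 30 0 1;0 0 12 0 1;0 0 0 0 1",
)

```text
time: 2.8
ee_pos: [0.5354, 0.2949, 0.0174]
tool_rot: [-2.16, 2.267, 0.003]
wrist_force: [0.0, -0.2, 0.4]
width: 0.0921
```

```bash
python3 -c "
from h import *
go(.532,.294,.0085,-1.621)
im,d=shot('side',1)
cv2.imwrite('pics/g1.png',cv2.resize(im[290:400,280:450],None,fx=4,fy=4,interpolation=cv2.INTER_CUBIC)[:,:,::-1])"
```

```text
t 2.8 pos [0.5354 0.2949 0.0174] tilt [ 0.006  0.008 -1.   ] yaw -1.619 q6 1.918 w 0.0921 F [ 0.  -0.2  0.4] T [-0.043  0.068 -0.024]
shift [1.2 3.4 8.9] turn 0.002
```

View pics/g1.png

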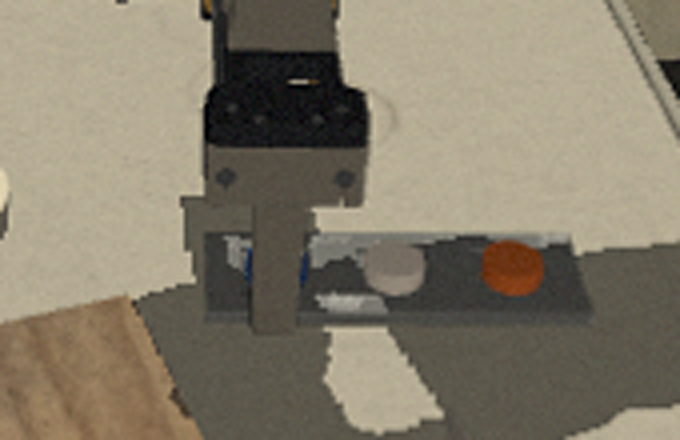

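The near finger stands in front of the blue disc, with blue showing on both sides of it at about crop x 250 and 305, so it is roughly centred. I'll correct the offset, lower and close.

Emit:
play_rows(
  steps="1 3.4 0 0 1;0 0 4 0 1;0 0 4 0 1;0 0 0 0 1",
)

```text
time: 3.25
ee_pos: [0.5361, 0.2955, 0.016]
tool_rot: [-2.154, 2.26, -0.004]
wrist_force: [-0.0, -0.1, 0.2]
width: 0.092
```

```bash
python3 -c "
from h import *
go(.532,.294,.0085,-1.621)"
```

```text
t 3.25 pos [0.5361 0.2955 0.016 ] tilt [ 0.016  0.012 -1.   ] yaw -1.619 q6 1.918 w 0.092 F [-0.  -0.1  0.2] T [ 0.025  0.012 -0.009]
shift [1.8 4.2 7.4] turn 0.002
```

Emit:
play_rows(
  steps="1.5 6 8 0 1;0 0 0 0 1",
)

```text
time: 3.45
ee_pos: [0.53, 0.2944, 0.0077]
tool_rot: [-2.154, 2.26, -0.005]
wrist_force: [-0.1, -0.6, -0.7]
width: 0.0919
```

```bash
python3 -c "
from h import *
go(.532,.294,.0085,-1.621); o=monitor.get_obs(); print(o['q'],o['dq'],o['joint_efforts'])"
```

```text
t 3.45 pos [0.53   0.2944 0.0077] tilt [ 0.017  0.012 -1.   ] yaw -1.619 q6 1.92 w 0.0919 F [-0.1 -0.6 -0.7] T [0.001 0.061 0.011]
shift [ 0.3 -2.1 -0.7] turn 0.002
[0.30462746 0.4605489  1.66446563 0.00740354 0.99728932 1.91954619] [-0.00088654 -0.01311059 -0.03731051 -0.00165164 -0.00400331 -0.00057641] [-2.10783072e-01 -4.61764848e+01 -2.83060455e+01  4.56281603e-03
 -3.66295064e-01  4.58098904e-03]
```

Emit:
play_rows(
  steps="0 -2 -1 0 0;0 0 0 0 -0.5;0 0 0 0 -1;0 0 0 0 -1;0 0 0 0 -1;0 0 0 0 -1;0 0 0 0 -1;0 0 0 0 -1",
)

```text
time: 4.25
ee_pos: [0.5323, 0.2943, 0.009]
tool_rot: [-2.153, 2.259, -0.005]
wrist_force: [0.3, 0.3, 0.6]
width: 0.0299
```

```bash
python3 -c "
from h import *
go(.532,.294,.0085,-1.621)"
```

```text
t 4.25 pos [0.5323 0.2943 0.009 ] tilt [ 0.017  0.012 -1.   ] yaw -1.619 q6 1.918 w 0.0299 F [0.3 0.3 0.6] T [-0.012  0.03   0.046]
shift [0.4 0.3 0.4] turn 0.002
```

Emit:
play_rows(
  steps="0 0 0 0 -1;0 0 0 0 -1;0 0 0 0 -1",
)

```text
time: 4.55
ee_pos: [0.5323, 0.2943, 0.009]
tool_rot: [-2.153, 2.259, -0.005]
wrist_force: [0.1, 0.7, -0.0]
width: 0.0259
```

```bash
python3 -c "
from h import *
go(.532,.294,.0085,-1.621)"
```

```text
t 4.55 pos [0.5323 0.2943 0.009 ] tilt [ 0.017  0.012 -1.   ] yaw -1.619 q6 1.918 w 0.0259 F [ 0.1  0.7 -0. ] T [-0.007  0.045 -0.029]
shift [0.4 0.3 0.5] turn 0.002
```

Emit:
play_rows(
  steps="0 0 -6 0 -1;0 0 -10 0 -1;0 0 -20 0 -1;0 0 -30 0 -1;0 0 -30 0 -1;0 0 0 0 -1",
)

```text
time: 5.15
ee_pos: [0.5303, 0.2931, 0.1108]
tool_rot: [-2.154, 2.26, -0.005]
wrist_force: [1.2, -0.2, -0.2]
width: 0.0263
```

```bash
python3 -c "
from h import *
go(.4698,-.0638,.15,-1.45)
im,d=shot('side',2)
a=cv2.resize(im[190:390,280:450],None,fx=3,fy=3,interpolation=cv2.INTER_CUBIC)
cv2.imwrite('pics/g2.png',a[:,:,::-1])"
```

```text
t 5.15 pos [0.5303 0.2931 0.1108] tilt [ 0.017  0.012 -1.   ] yaw -1.619 q6 1.919 w 0.0263 F [ 1.2 -0.2 -0.2] T [-0.01   0.02   0.032]
shift [358.9  42.6 -44.3] turn -0.169
```

View pics/g2.png

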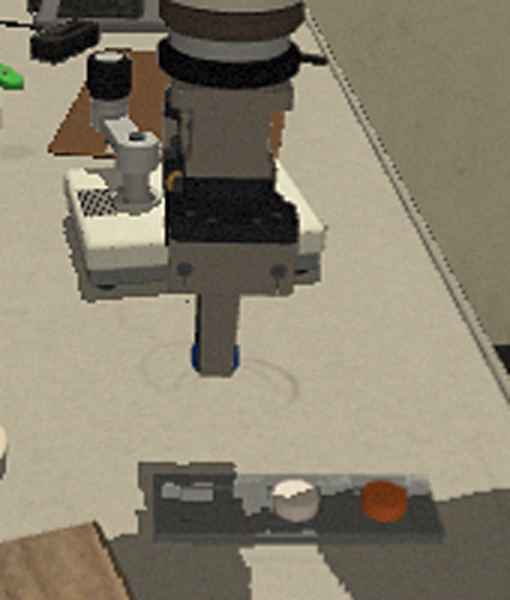

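Blue is held between the fingertips, showing symmetrically at both sides (crop 194–238, 358); white and orange are still in the tray. Next I carry it to the crystal.

Emit:
play_rows(
  steps="20 2 -10 0 -1;40 5 -10 0 -1;45 5 -10 0 -1;45 5 -5 0 -1;45 5 0 0 -1;45 5 0 0 -1;45 5 0 0 -1;40 5 0 0 -1;25 4 0 0 -1;10 2 0 -0.09 -1;0 0 0 -0.08 -1;0 0 0 0 -1",
)

```text
time: 6.4
ee_pos: [0.4563, -0.0774, 0.1262]
tool_rot: [-2.355, 2.071, 0.023]
wrist_force: [1.1, 0.7, -1.4]
width: 0.026
```

```bash
python3 -c "
from h import *
go(.4698,-.0638,.053,-1.45)"
```

```text
t 6.4 pos [ 0.4563 -0.0774  0.1262] tilt [-0.007  0.014 -1.   ] yaw -1.443 q6 1.002 w 0.026 F [ 1.1  0.7 -1.4] T [0.035 0.037 0.051]
shift [-10.7 -15.5  73.3] turn 0.007
```

Emit:
play_rows(
  steps="-10.7 -15.5 0 0 -1;0 0 25 0 -1;0 0 20 0 -1;0 0 10 0 -1;0 0 0 0 -1",
)

```text
time: 6.9
ee_pos: [0.4683, -0.0617, 0.0665]
tool_rot: [-2.348, 2.081, 0.03]
wrist_force: [-0.4, -0.9, 0.3]
width: 0.0261
```

```bash
python3 -c "
from h import *
go(.4698,-.0638,.053,-1.45)"
```

```text
t 6.9 pos [ 0.4683 -0.0617  0.0665] tilt [-0.012  0.016 -1.   ] yaw -1.451 q6 1.05 w 0.0261 F [-0.4 -0.9  0.3] T [0.031 0.045 0.047]
shift [ 2.5 -1.4 13.5] turn -0.001
```

Emit:
play_rows(
  steps="2.5 -1.4 5 0 -1;0 0 4 0 -1;0 0 0 0 -1",
)

```text
time: 7.2
ee_pos: [0.4707, -0.0642, 0.0578]
tool_rot: [-2.347, 2.082, 0.028]
wrist_force: [-0.1, 0.9, -1.2]
width: 0.0261
```

```bash
python3 -c "
from h import *
go(.4698,-.0638,.053,-1.45)"
```

```text
t 7.2 pos [ 0.4707 -0.0642  0.0578] tilt [-0.01   0.015 -1.   ] yaw -1.452 q6 1.048 w 0.0261 F [-0.1  0.9 -1.2] T [-0.059  0.023 -0.006]
shift [-0.4  0.8  4.9] turn -0.002
```

Emit:
play_rows(
  steps="0 0.8 2.5 0 -1;0 0 0 0 -1",
)

```text
time: 7.4
ee_pos: [0.4705, -0.0646, 0.056]
tool_rot: [-2.346, 2.082, 0.025]
wrist_force: [0.1, -0.4, -1.0]
width: 0.0266
```

```bash
python3 -c "
from h import *
go(.4698,-.0638,.053,-1.45)"
```

```text
t 7.4 pos [ 0.4705 -0.0646  0.056 ] tilt [-0.009  0.015 -1.   ] yaw -1.452 q6 1.047 w 0.0266 F [ 0.1 -0.4 -1. ] T [ 0.052 -0.037 -0.023]
shift [-0.9  0.6  3.1] turn -0.002
```

Emit:
play_rows(
  steps="-0.5 0.5 2 0 -1;0 0 0 0 -1",
)

```text
time: 7.6
ee_pos: [0.4703, -0.0644, 0.0545]
tool_rot: [-2.345, 2.082, 0.024]
wrist_force: [0.3, -0.2, -1.3]
width: 0.0265
```

```bash
python3 -c "
from h import *
go(.4698,-.0638,.053,-1.45)"
```

```text
t 7.6 pos [ 0.4703 -0.0644  0.0545] tilt [-0.008  0.014 -1.   ] yaw -1.452 q6 1.048 w 0.0265 F [ 0.3 -0.2 -1.3] T [0.001 0.023 0.039]
shift [-0.6  0.4  1.5] turn -0.002
```

Emit:
play_rows(
  steps="-0.5 0.4 1.3 0 -1;0 0 0 0 -1",
)

```text
time: 7.8
ee_pos: [0.4699, -0.0639, 0.0533]
tool_rot: [-2.345, 2.082, 0.023]
wrist_force: [0.3, 0.3, 0.2]
width: 0.0263
```

```bash
python3 -c "
from h import *
go(.4698,-.0638,.053,-1.45)"
```

```text
t 7.8 pos [ 0.4699 -0.0639  0.0533] tilt [-0.007  0.014 -1.   ] yaw -1.452 q6 1.048 w 0.0263 F [0.3 0.3 0.2] T [-0.01   0.009 -0.021]
shift [-0.1  0.1  0.3] turn -0.002
```

Emit:
play_rows(
  steps="0 0 0.8 0 -1;0 0 0 0 -1",
)

```text
time: 8.0
ee_pos: [0.4701, -0.064, 0.053]
tool_rot: [-2.345, 2.082, 0.023]
wrist_force: [0.9, 0.9, 1.1]
width: 0.0264
```

```bash
python3 -c "
from h import *
go(.4698,-.0638,.053,-1.45)"
```

```text
t 8.0 pos [ 0.4701 -0.064   0.053 ] tilt [-0.007  0.014 -1.   ] yaw -1.452 q6 1.048 w 0.0264 F [0.9 0.9 1.1] T [0.06  0.038 0.013]
shift [-0.2  0.3  0. ] turn -0.002
```

Emit:
play_rows(
  steps="0 0 0 0 -0.2;0 0 0 0 0.2;0 0 0 0 0.4;0 0 0 0 0.6;0 0 0 0 0.6;0 0 -10 0 0.6;0 0 -30 0 0.6;0 0 -40 0 0.6;0 0 -50 0 0.6;0 0 -20 0 0.6;0 0 0 0 0.6",
)

```text
time: 9.1
ee_pos: [0.4702, -0.0657, 0.2106]
tool_rot: [-2.345, 2.082, 0.024]
wrist_force: [0.1, 0.4, 0.2]
width: 0.0738
```

```bash
python3 -c "
from h import *
go(.4698,-.0638,.053,-1.45)"
```

```text
t 9.1 pos [ 0.4702 -0.0657  0.2106] tilt [-0.008  0.014 -1.   ] yaw -1.452 q6 1.049 w 0.0738 F [0.1 0.4 0.2] T [0.071 0.018 0.039]
shift [  0.4  -0.8 157.6] turn -0.002
```

Emit:
play_rows(
  steps="45 10 0 0 0.6;45 10 0 0 0.6;45 10 0 0 0.6;45 10 0 0 0.6;45 10 0 0 0.6;0 0 0 -0.14 0.6;0 0 0 -0.14 0.6;0 0 0 -0.14 0.6;0 0 0 -0.14 0.6;0 0 0 -0.14 0.6;0 0 0 -0.14 0.6;0 0 0 -0.14 0.4",
)

```text
time: 10.3
ee_pos: [0.4407, -0.2989, 0.192]
tool_rot: [-3.044, 0.669, 0.041]
wrist_force: [0.8, -0.4, 0.2]
width: 0.0675
```

```bash
python3 -c "
from h import *
go(.5787,-.1397,.15,0.23)
im,d=shot('top',3); s,_=shot('side',3)
for n,i in(('top',im),('side',s)):
  h,sa,v=cv2.split(cv2.cvtColor(i,cv2.COLOR_RGB2HSV))
  for c,st in blobs(((h>100)&(h<130)&(sa>120)).astype(np.uint8),(310,230,385,295)): print(n,c,st,plane(n,c,.058 if n=='top' else .056).round(4),'expect',proj(n,[.4698,-.0638,.058 if n=='top' else .056]))
a=cv2.resize(im[200:320,270:400],None,fx=3,fy=3,interpolation=cv2.INTER_CUBIC)
b=cv2.resize(s[190:310,270:400],None,fx=3,fy=3,interpolation=cv2.INTER_CUBIC)
cv2.imwrite('pics/p3.png',np.hstack([a,b])[:,:,::-1])"
```

```text
t 10.3 pos [ 0.4407 -0.2989  0.192 ] tilt [-0.021  0.03  -0.999] yaw -0.432 q6 -0.395 w 0.0675 F [ 0.8 -0.4  0.2] T [-0.059 -0.083  0.052]
shift [  59.9 -201.7   43.8] turn -0.662
top [333.28 280.86] [329, 276, 10, 11, 80] [ 0.4699 -0.0638  0.058 ] expect [333.29397835 280.89577866]
side [359.76 251.12] [355, 248, 11, 8, 67] [ 0.4712 -0.0576  0.056 ] expect [360.00045158 250.07391749]
```

View pics/p3.png

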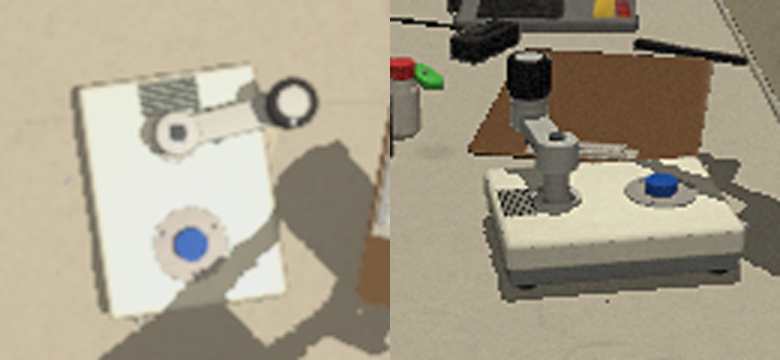

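Disc centroid at (333.28, 280.86) in the top view against (333.29, 280.90) expected: it lies flat and centred. Now the knob.

Emit:
play_rows(
  steps="0 0 0 -0.14 0.4;0 0 0 -0.14 0.4;0 0 0 -0.14 0.4;0 0 0 -0.14 0.4;0 0 0 -0.1 0.4;0 0 0 0 0.4",
)

```text
time: 11.0
ee_pos: [0.4387, -0.2966, 0.1867]
tool_rot: [-3.084, -0.346, 0.034]
wrist_force: [0.6, 0.4, 0.0]
width: 0.0644
```

```bash
python3 -c "
from h import *
go(.5787,-.1397,.19,0.23)"
```

```text
t 11.0 pos [ 0.4387 -0.2966  0.1867] tilt [-0.026  0.036 -0.999] yaw 0.224 q6 -1.051 w 0.0644 F [0.6 0.4 0. ] T [-0.032 -0.113 -0.032]
shift [ 171.3 -122.1   -1.4] turn -0.006
```

Emit:
play_rows(
  steps="25 -18 0 0 0.4;35 -25 0 0 0.4;35 -25 0 0 0.4;35 -25 0 0 0.4;25 -18 0 0 0.4;0 0 0 0 0.4;0 0 0 0 0.4",
)

```text
time: 11.7
ee_pos: [0.5697, -0.1505, 0.1845]
tool_rot: [-3.088, -0.285, 0.041]
wrist_force: [-0.2, -0.4, 0.0]
width: 0.0642
```

```bash
python3 -c "
from h import *
go(.5787,-.1397,.115,0.23)"
```

```text
t 11.7 pos [ 0.5697 -0.1505  0.1845] tilt [-0.03   0.037 -0.999] yaw 0.185 q6 -0.663 w 0.0642 F [-0.2 -0.4  0. ] T [-0.068 -0.132  0.014]
shift [12.4 -6.1 69.5] turn -0.045
```

Emit:
play_rows(
  steps="12.4 -6.1 0 -0.045 0.4;0 0 20 0 0.4;0 0 0 0 0.4",
)

```text
time: 12.0
ee_pos: [0.5799, -0.1429, 0.1638]
tool_rot: [-3.081, -0.351, 0.04]
wrist_force: [-0.5, 0.7, -1.0]
width: 0.0645
```

```bash
python3 -c "
from h import *
go(.5787,-.1397,.115,0.23)"
```

```text
t 12.0 pos [ 0.5799 -0.1429  0.1638] tilt [-0.03   0.037 -0.999] yaw 0.227 q6 -0.687 w 0.0645 F [-0.5  0.7 -1. ] T [-0.035 -0.13  -0.042]
shift [ 0.6 -1.3 48.9] turn -0.003
```

Emit:
play_rows(
  steps="0 -1.3 20 0 0.4;0 0 20 0 0.4;0 0 8 0 0.4;0 0 0 0 0.4",
)

```text
time: 12.4
ee_pos: [0.5795, -0.1429, 0.118]
tool_rot: [-3.084, -0.346, 0.034]
wrist_force: [0.6, -0.7, 0.5]
width: 0.0641
```

```bash
python3 -c "
from h import *
go(.5787,-.1397,.115,0.23)"
```

```text
t 12.4 pos [ 0.5795 -0.1429  0.118 ] tilt [-0.026  0.036 -0.999] yaw 0.224 q6 -0.686 w 0.0641 F [ 0.6 -0.7  0.5] T [-0.022 -0.125 -0.038]
shift [-0.  -3.2  3.1] turn -0.006
```

```bash
cat >> h.py <<'E'
def arc():
    o=monitor.get_obs(); M=R.from_rotvec(o['tool_rot']).as_matrix()
    p=o['ee_pos']-M[:,2]*.012-np.array([.5585,-.053,0])
    th=(np.arctan2(p[1],p[0])-(np.pi+.12)+np.pi)%(2*np.pi)-np.pi
    yaw=np.arctan2(M[1,0],M[0,0]); tang=np.arctan2(p[1],p[0])+np.pi/2
    print("t",round(o['time'],2),"z",o['ee_pos'][2].round(4),"theta",th.round(3),"rad",np.hypot(*p[:2]).round(4),"yawerr",((yaw-tang+np.pi/2)%np.pi-np.pi/2).round(3),"q6",o['q'][5].round(3),"w",round(o['width'],4),"tilt",M[:2,2].round(3),"Ftool",(M.T@o['wrist_force']).round(1),"Ttool",(M.T@o['ft_torque']).round(3))
E
```

Emit:
play_rows(
  steps="0 -3.2 1 0 0.1;0 0 0 0 0.05;0 0 0 0 0.05;-10.8 -0.7 0 0.12 0.05;-10.8 -0.7 0 0.12 0.05;-10.8 -0.7 0 0.12 0.05;0 0 0 0 0.05",
)

```text
time: 13.1
ee_pos: [0.5522, -0.1423, 0.1241]
tool_rot: [-3.102, 0.234, 0.018]
wrist_force: [-0.3, 0.1, -0.0]
width: 0.0485
```

```bash
python3 -c "
from h import *
arc()"
```

```text
t 13.1 z 0.1241 theta 1.381 rad 0.0899 yawerr -0.081 q6 -0.336 w 0.0485 tilt [-0.009  0.031] Ftool [-0.3 -0.1  0. ] Ttool [-0.023  0.078 -0.033]
```

Emit:
play_rows(
  steps="-10.8 -0.7 3 0.1 0.05;-10.8 -0.7 3 0.1 0.05;-10.8 -0.7 3 0.1 0.05;-10.8 -0.7 2 0.1 0.05;0 0 0 0 0.05",
)

```text
time: 13.6
ee_pos: [0.5234, -0.1332, 0.1236]
tool_rot: [-3.003, 0.849, -0.024]
wrist_force: [0.6, -0.3, -0.7]
width: 0.0484
```

```bash
python3 -c "
from h import *
arc()
im,d=shot('side',4)
cv2.imwrite('pics/a4.png',cv2.resize(im[140:290,270:420],None,fx=4,fy=4,interpolation=cv2.INTER_CUBIC)[:,:,::-1])"
```

```text
t 13.6 z 0.1236 theta 1.037 rad 0.0878 yawerr -0.137 q6 0.054 w 0.0484 tilt [0.02  0.016] Ftool [ 0.7 -0.1  0.7] Ttool [-0.031  0.028 -0.016]
```

View pics/a4.png

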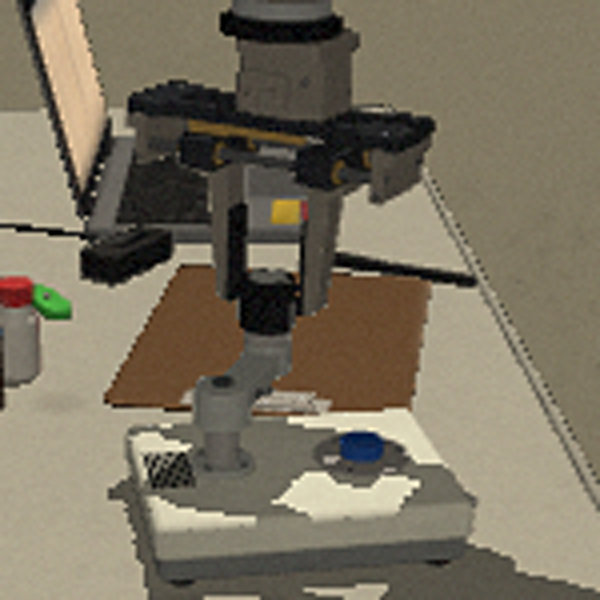

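The arm is swinging inside the finger cage (knob at crop 265,300), and the disc stays put on the plate (360,447).

Emit:
play_rows(
  steps="-10.8 1.2 3 0.06 0.05;-10.8 0.8 3 0.08 0.05;-10.8 0.8 3 0.08 0.05;-10.8 0.5 3 0.1 0.05;0 0 0 0 0.05",
)

```text
time: 14.15
ee_pos: [0.4989, -0.1167, 0.1196]
tool_rot: [-2.837, 1.303, -0.062]
wrist_force: [0.4, -0.3, -0.8]
width: 0.0483
```

```bash
python3 -c "
from h import *
arc()"
```

```text
t 14.15 z 0.1196 theta 0.695 rad 0.0876 yawerr -0.105 q6 0.372 w 0.0483 tilt [0.044 0.001] Ftool [ 0.5 -0.1  0.8] Ttool [-0.019 -0.017 -0.008]
```

Emit:
play_rows(
  steps="-10.8 0.8 2 0.08 0.05;-10.8 0.8 1 0.1 0.05;-10.8 0.8 1 0.1 0.05;-10.8 0.5 1 0.1 0.05;-8 0.5 1 0.1 0.05;0 0 0 0 0.05",
)

```text
time: 14.75
ee_pos: [0.4787, -0.0834, 0.1189]
tool_rot: [-2.454, 1.921, -0.086]
wrist_force: [-0.5, 0.2, 0.9]
width: 0.048
```

```bash
python3 -c "
from h import *
arc()"
```

```text
t 14.75 z 0.1189 theta 0.239 rad 0.086 yawerr -0.116 q6 0.894 w 0.048 tilt [ 0.058 -0.015] Ftool [-0.3  0.4 -0.9] Ttool [ 0.002 -0.066  0.033]
```

Emit:
play_rows(
  steps="-10 1.5 0 0.05 0.05;-8 1 0 0.05 0.05;0 0 0 0 0.05",
)

```text
time: 15.05
ee_pos: [0.4736, -0.0689, 0.119]
tool_rot: [-2.37, 2.024, -0.087]
wrist_force: [0.0, -0.0, 0.6]
width: 0.0485
```

```bash
python3 -c "
from h import *
arc()"
```

```text
t 15.05 z 0.119 theta 0.061 rad 0.0871 yawerr -0.025 q6 1.01 w 0.0485 tilt [ 0.058 -0.019] Ftool [ 0.  -0.  -0.6] Ttool [-0.044 -0.018  0.   ]
```

Emit:
play_rows(
  steps="-6 0 0 0.05 0.05;-4 0 0 0 0.05;0 0 0 0 0.05",
)

```text
time: 15.35
ee_pos: [0.4727, -0.0612, 0.1188]
tool_rot: [-2.334, 2.07, -0.087]
wrist_force: [-0.5, -0.2, -1.1]
width: 0.048
```

```bash
python3 -c "
from h import *
arc()"
```

```text
t 15.35 z 0.1188 theta -0.028 rad 0.0869 yawerr 0.027 q6 1.066 w 0.048 tilt [ 0.056 -0.021] Ftool [0.1 0.6 1. ] Ttool [-0.054  0.019 -0.038]
```

Emit:
play_rows(
  steps="-3 0 0 0 0.05;-3 0 0 0 0.05",
)

```text
time: 15.55
ee_pos: [0.4723, -0.0578, 0.119]
tool_rot: [-2.341, 2.066, -0.092]
wrist_force: [-0.6, -12.1, 0.3]
width: 0.0483
```

```bash
python3 -c "
from h import *
arc()"
```

```text
t 15.55 z 0.119 theta -0.069 rad 0.087 yawerr 0.073 q6 1.074 w 0.0483 tilt [ 0.056 -0.026] Ftool [12.   2.1 -0. ] Ttool [-0.679  2.121  0.041]
```

Emit:
play_rows(
  steps="4.5 0 0 0 0.1;0 0 -25 0 0.2;0 0 -30 0 0.4;0 0 0 -0.148 0.4;0 0 0 -0.148 0.4;0 0 0 -0.148 0.4;0 0 0 -0.148 0.4;0 0 0 -0.148 0.4;0 0 0 -0.148 0.4;0 0 0 -0.148 0.4;0 0 0 -0.148 0.4;0 0 0 -0.148 0.4",
)

```text
time: 16.75
ee_pos: [0.4695, -0.0531, 0.173]
tool_rot: [3.136, -0.135, 0.083]
wrist_force: [-0.1, 0.3, 0.1]
width: 0.0642
```

Emit:
play_rows(
  steps="0 0 0 -0.148 0.4;0 0 0 -0.148 0.4;0 0 0 -0.148 0.4;0 0 0 -0.148 0.4;0 0 0 -0.148 0.4;0 0 0 0 0.4",
)

```text
time: 17.35
ee_pos: [0.4692, -0.0489, 0.1711]
tool_rot: [2.96, 1.024, 0.079]
wrist_force: [-0.0, -0.7, -0.1]
width: 0.064
```

```bash
python3 -c "
from h import *
arc();go(.4694,-.0638,.17,0);o=monitor.get_obs();print(o['q'])"
```

```text
t 17.35 z 0.1711 theta -0.165 rad 0.09 yawerr -0.859 q6 -1.054 w 0.064 tilt [0.051 0.008] Ftool [-0.5  0.6  0.1] Ttool [-0.079  0.07  -0.007]
t 17.35 pos [ 0.4692 -0.0489  0.1711] tilt [ 0.051  0.008 -0.999] yaw 0.667 q6 -1.054 w 0.064 F [-0.  -0.7 -0.1] T [-0.019 -0.104  0.006]
shift [-9.2 11.8  1. ] turn 0.667
[-0.37946147 -0.12049816  1.96888943  0.02788343  1.24917646 -1.05391752]
```

Emit:
play_rows(
  steps="5 4 0 0 0.4;5 4 0 0 0.4;5 4 0 0 0.4;5 4 0 0 0.4;5 4 0 0 0.4;5 4 0 0 0.4;5 4 0 0 0.4;5 4 0 0 0.4;-35 -27 0 0 0.4;0 0 0 0 0.4",
)

```text
time: 18.35
ee_pos: [0.4781, -0.0477, 0.166]
tool_rot: [-2.971, -1.015, -0.067]
wrist_force: [0.2, 0.9, -0.6]
width: 0.0645
```

```bash
python3 -c "
from h import *
go(.4694,-.0638,.17,0);o=monitor.get_obs();print(o['q'])"
```

```text
t 18.35 pos [ 0.4781 -0.0477  0.166 ] tilt [ 0.04   0.015 -0.999] yaw 0.659 q6 -1.039 w 0.0645 F [ 0.2  0.9 -0.6] T [-0.053 -0.129  0.016]
shift [-16.5   7.4  -4.6] turn 0.659
[-0.37147242 -0.08073614  1.94255976  0.02998345  1.24775816 -1.03905682]
```

Emit:
play_rows(
  steps="-16.5 7.4 0 0 0.4;0 0 3.5 0 0.4;0 0 3.5 0 0.4;0 0 3.5 0 0.4;0 0 3.5 0 0.4;0 0 3.5 0 0.4",
)

```text
time: 18.95
ee_pos: [0.4738, -0.0633, 0.1485]
tool_rot: [2.971, 1.015, 0.075]
wrist_force: [-0.7, -0.3, 0.5]
width: 0.0639
```

```bash
python3 -c "
from h import *
go(.4696,-.0638,.116,0);o=monitor.get_obs();print(o['q'])"
```

```text
t 18.95 pos [ 0.4738 -0.0633  0.1485] tilt [ 0.046  0.014 -0.999] yaw 0.659 q6 -1.077 w 0.0639 F [-0.7 -0.3  0.5] T [-0.027 -0.106  0.017]
shift [-5.1 -2.7 32.3] turn 0.659
[-0.40790916 -0.07192608  1.97081323  0.03318073  1.20649625 -1.07747085]
```

Emit:
play_rows(
  steps="-4 -2.5 0 0 0.4;0 0 20 0 0.4;0 0 11 0 0.4;0 0 0 0 0.4",
)

```text
time: 19.35
ee_pos: [0.4704, -0.0628, 0.1163]
tool_rot: [2.97, 1.016, 0.075]
wrist_force: [-0.3, 0.6, 0.3]
width: 0.0643
```

```bash
python3 -c "
from h import *
go(.4704,-.0633,.116,0)"
```

```text
t 19.35 pos [ 0.4704 -0.0628  0.1163] tilt [ 0.046  0.014 -0.999] yaw 0.66 q6 -1.083 w 0.0643 F [-0.3  0.6  0.3] T [ 0.029 -0.106 -0.004]
shift [-0.3  0.4  0.3] turn 0.66
```

Emit:
play_rows(
  steps="0 0 0 0 -1;0 0 0 0 -1;0 0 0 0 -1;0 0 0 0 -1;0 0 0 0 -1;0 0 0 0 -1",
)

```text
time: 19.95
ee_pos: [0.47, -0.0639, 0.1177]
tool_rot: [2.968, 1.016, 0.073]
wrist_force: [0.2, 0.1, -2.0]
width: 0.0375
```

```bash
python3 -c "
from h import *
go(.4704,-.0633,.116,0);arc()"
```

```text
t 19.95 pos [ 0.47   -0.0639  0.1177] tilt [ 0.045  0.012 -0.999] yaw 0.66 q6 -1.083 w 0.0375 F [ 0.2  0.1 -2. ] T [-0.138 -0.079 -0.028]
shift [ 0.6 -0.2  1.7] turn 0.66
t 19.95 z 0.1177 theta 0.003 rad 0.0897 yawerr -1.034 q6 -1.083 w 0.0375 tilt [0.045 0.012] Ftool [ 0.2 -0.   2. ] Ttool [-0.159 -0.022  0.021]
```

Emit:
play_rows(
  steps="0 0 0 0.12 -1;0 0 0 0.12 -1;0 0 0 0.12 -1;0 0 0 0.12 -1",
)

```text
time: 20.35
ee_pos: [0.4698, -0.0641, 0.1177]
tool_rot: [-3.123, -0.257, -0.071]
wrist_force: [-1.4, -1.7, -1.9]
width: 0.0377
```

```bash
python3 -c "
from h import *
go(.4704,-.0633,.116,0);arc()"
```

```text
t 20.35 pos [ 0.4698 -0.0641  0.1177] tilt [ 0.045  0.011 -0.999] yaw 0.164 q6 -0.587 w 0.0377 F [-1.4 -1.7 -1.9] T [-0.279  0.117  0.171]
shift [ 0.6 -0.7  1.7] turn 0.164
t 20.35 z 0.1177 theta 0.005 rad 0.0899 yawerr -1.531 q6 -0.587 w 0.0377 tilt [0.045 0.011] Ftool [-1.7  1.4  1.8] Ttool [-0.248 -0.162 -0.182]
```

Emit:
play_rows(
  steps="0 0 0 0.1 -1;0 0 0 0.1 -1",
)

```text
time: 20.55
ee_pos: [0.4698, -0.0641, 0.1177]
tool_rot: [-3.129, 0.068, -0.069]
wrist_force: [-1.3, 0.4, 0.1]
width: 0.0376
```

```bash
python3 -c "
from h import *
arc()"
```

```text
t 20.55 z 0.1177 theta 0.005 rad 0.0899 yawerr 1.402 q6 -0.379 w 0.0376 tilt [0.044 0.01 ] Ftool [-1.4 -0.4 -0.2] Ttool [-0.329 -0.095 -0.169]
```

Emit:
play_rows(
  steps="0 0 0 0.1 -1;0 0 0 0.1 -1",
)

```text
time: 20.75
ee_pos: [0.4698, -0.0642, 0.1178]
tool_rot: [-3.101, 0.39, -0.067]
wrist_force: [-0.2, -0.4, -1.4]
width: 0.0375
```

```bash
python3 -c "
from h import *
arc();
im,d=shot('side',5)
cv2.imwrite('pics/k5.png',cv2.resize(im[190:270,320:400],None,fx=6,fy=6,interpolation=cv2.INTER_CUBIC)[:,:,::-1])"
```

```text
t 20.75 z 0.1178 theta 0.006 rad 0.09 yawerr 1.194 q6 -0.171 w 0.0375 tilt [0.044 0.01 ] Ftool [-0.1  0.5  1.4] Ttool [-0.331  0.017 -0.271]
```

View pics/k5.png

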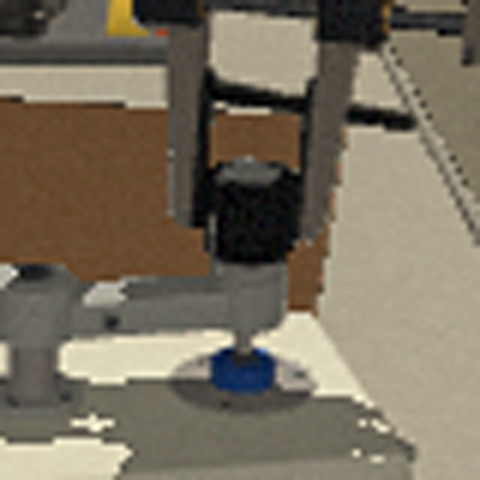

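The side view shows the foot at the disc's top (crop 243,345) with the arm over the crystal. Torque has risen to 0.27 N m after 0.91 rad, so the clutch should be close.

Emit:
play_rows(
  steps="0 0 0 0.1 -1",
)

```text
time: 20.9
ee_pos: [0.4698, -0.0642, 0.1178]
tool_rot: [-3.075, 0.55, -0.066]
wrist_force: [-0.7, -0.6, -0.8]
width: 0.0373
```

```bash
python3 -c "
from h import *
arc()"
```

```text
t 20.9 z 0.1178 theta 0.006 rad 0.0899 yawerr 1.09 q6 -0.067 w 0.0373 tilt [0.044 0.009] Ftool [-0.5  0.8  0.8] Ttool [-0.473  0.042 -0.214]
```

Emit:
play_rows(
  steps="0 0 0 0.1 -1",
)

```text
time: 21.0
ee_pos: [0.4697, -0.0642, 0.1178]
tool_rot: [-3.041, 0.705, -0.064]
wrist_force: [-2.1, 1.1, -0.8]
width: 0.0374
```

```bash
python3 -c "
from h import *
arc()"
```

```text
t 21.0 z 0.1178 theta 0.006 rad 0.0901 yawerr 0.989 q6 0.034 w 0.0374 tilt [0.044 0.009] Ftool [-2.3 -0.   0.7] Ttool [-0.212 -0.457 -0.093]
```

Emit:
play_rows(
  steps="0 0 0 0.1 -1",
)

```text
time: 21.1
ee_pos: [0.4695, -0.064, 0.1178]
tool_rot: [-3.0, 0.858, -0.061]
wrist_force: [0.1, -0.6, 0.0]
width: 0.037
```

```bash
python3 -c "
from h import *
arc()"
```

```text
t 21.1 z 0.1178 theta 0.004 rad 0.0902 yawerr 0.889 q6 0.136 w 0.037 tilt [0.043 0.009] Ftool [ 0.4  0.5 -0. ] Ttool [-0.359 -0.081 -0.061]
```

Emit:
play_rows(
  steps="0 0 0 0.1 -1",
)

```text
time: 21.2
ee_pos: [0.4695, -0.0639, 0.1179]
tool_rot: [-2.95, 1.01, -0.059]
wrist_force: [-0.6, -0.9, -0.8]
width: 0.0377
```

```bash
python3 -c "
from h import *
arc()"
```

```text
t 21.2 z 0.1179 theta 0.003 rad 0.0902 yawerr 0.788 q6 0.239 w 0.0377 tilt [0.043 0.009] Ftool [0.1 1.1 0.7] Ttool [-0.314 -0.13  -0.014]
```

Emit:
play_rows(
  steps="0 0 0 0.1 -1",
)

```text
time: 21.3
ee_pos: [0.4694, -0.0639, 0.1179]
tool_rot: [-2.893, 1.158, -0.057]
wrist_force: [-0.6, -0.9, -1.9]
width: 0.0373
```

```bash
python3 -c "
from h import *
arc()"
```

```text
t 21.3 z 0.1179 theta 0.002 rad 0.0903 yawerr 0.686 q6 0.341 w 0.0373 tilt [0.043 0.01 ] Ftool [0.1 1.2 1.9] Ttool [-0.374  0.057  0.059]
```

Emit:
play_rows(
  steps="0 0 0 0.1 -1",
)

```text
time: 21.4
ee_pos: [0.4694, -0.0639, 0.1179]
tool_rot: [-2.828, 1.304, -0.055]
wrist_force: [0.1, -1.5, -2.1]
width: 0.0376
```

```bash
python3 -c "
from h import *
arc()"
```

```text
t 21.4 z 0.1179 theta 0.002 rad 0.0903 yawerr 0.584 q6 0.443 w 0.0376 tilt [0.043 0.009] Ftool [1.2 1.  2.1] Ttool [-0.356  0.089  0.082]
```

Emit:
play_rows(
  steps="0 0 0 0.08 -1",
)

```text
time: 21.5
ee_pos: [0.4694, -0.0639, 0.1179]
tool_rot: [-2.771, 1.418, -0.053]
wrist_force: [-0.4, -1.3, -1.9]
width: 0.0375
```

```bash
python3 -c "
from h import *
arc()"
```

```text
t 21.5 z 0.1179 theta 0.002 rad 0.0903 yawerr 0.502 q6 0.525 w 0.0375 tilt [0.043 0.01 ] Ftool [0.8 1.1 1.9] Ttool [-0.32   0.066  0.026]
```

Emit:
play_rows(
  steps="0 0 0 0.07 -1",
)

```text
time: 21.6
ee_pos: [0.4694, -0.0639, 0.1179]
tool_rot: [-2.718, 1.515, -0.051]
wrist_force: [-0.8, -1.7, -1.7]
width: 0.0373
```

```bash
python3 -c "
from h import *
arc();arc()"
```

```text
t 21.6 z 0.1179 theta 0.002 rad 0.0902 yawerr 0.431 q6 0.596 w 0.0373 tilt [0.043 0.009] Ftool [1.  1.6 1.7] Ttool [-0.341  0.106 -0.171]
t 21.6 z 0.1179 theta 0.002 rad 0.0902 yawerr 0.431 q6 0.596 w 0.0373 tilt [0.043 0.009] Ftool [1.  1.6 1.7] Ttool [-0.341  0.106 -0.171]
```

Torque went 0.27 → 0 → −0.08 and climbed again to 0.17 N m, after 1.68 rad in all. That is one full click, so I stop and let go.

Emit:
play_rows(
  steps="0 0 0 0 0;0 0 0 0 0.3;0 0 0 0 0.4;0 0 0 0 0.4;0 0 0 0 0.4;0 0 -25 0 0.4;0 0 -40 0 0.4;0 0 -40 0 0.4;0 0 0 0 0.4",
)

```text
time: 22.5
ee_pos: [0.4648, -0.0643, 0.2264]
tool_rot: [-2.724, 1.501, -0.05]
wrist_force: [-0.1, -1.3, -0.3]
width: 0.0645
```

```bash
python3 -c "
from h import *
go(.45,-.36,.24,-1.1)"
```

```text
t 22.5 pos [ 0.4648 -0.0643  0.2264] tilt [ 0.043  0.011 -0.999] yaw -1.008 q6 0.587 w 0.0645 F [-0.1 -1.3 -0.3] T [-0.06   0.001 -0.014]
shift [242.4 169.7 -17.6] turn 0.092
```

Emit:
play_rows(
  steps="35 25 0 0 0.4;40 28 0 0 0.4;40 28 0 0 0.4;40 28 0 0 0.4;40 28 0 0 0.4;20 14 0 0 0.4;0 0 0 0 0.4;0 0 0 0 0.4",
)

```text
time: 23.3
ee_pos: [0.4523, -0.3342, 0.2195]
tool_rot: [-2.726, 1.49, -0.052]
wrist_force: [-0.1, -0.1, -1.0]
width: 0.0644
```

```bash
python3 -c "
from h import *
go(.45,-.36,.24,-1.1)
im,d=shot('top',6); s,_=shot('side',6)
g=im.astype(int)
dk=(g.max(2)<90).astype(np.uint8)
print('knob expect top',proj('top',[.4698,-.0638,.142]),'dark',blobs(dk,(318,262,352,298),10))
for n,i,b in(('top',im,(165,235,220,325)),('side',s,(340,225,385,295))):
  h,sa,v=cv2.split(cv2.cvtColor(i,cv2.COLOR_RGB2HSV))
  for nm,m in(('blue',(h>100)&(h<130)&(sa>120)),('orange',(h<20)&(sa>150))): print(n,nm,blobs(m.astype(np.uint8),b))
a=cv2.resize(im[210:310,285:385],None,fx=4,fy=4,interpolation=cv2.INTER_CUBIC)
b=cv2.resize(s[190:290,300:400],None,fx=4,fy=4,interpolation=cv2.INTER_CUBIC)
cv2.imwrite('pics/f6.png',np.hstack([a,b])[:,:,::-1])"
```

```text
t 23.3 pos [ 0.4523 -0.3342  0.2195] tilt [ 0.045  0.014 -0.999] yaw -1.001 q6 0.115 w 0.0644 F [-0.1 -0.1 -1. ] T [0.    0.001 0.   ]
shift [ 20.8  14.9 -21. ] turn 0.099
knob expect top [335.24384844 281.80559235] dark [(array([333.22, 281.72]), [327, 274, 16, 17, 79])]
top blue []
top orange [(array([189.41, 301.44]), [184, 297, 11, 10, 88])]
side blue [(array([359.64, 251.48]), [355, 248, 11, 7, 56])]
side orange []
```

View pics/f6.png

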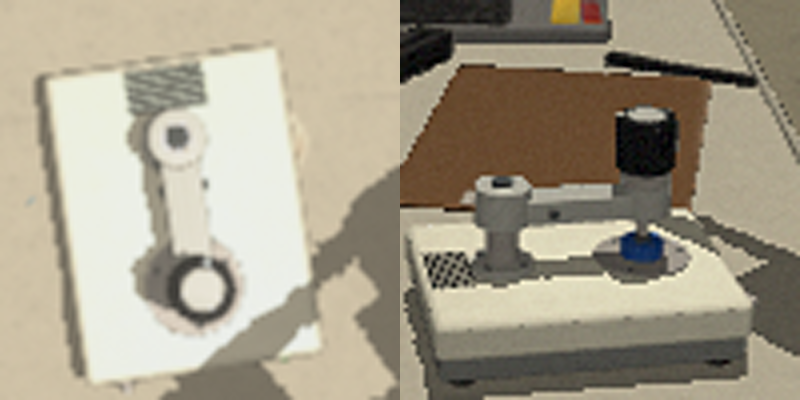

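In the final view the knob is over the crystal at top (335.9,282.1), against (335.2,281.8) expected. The foot is down on the blue disc, the dot has turned about 1.6 rad, and the gripper is clear.

```bash
python3 -c "
from bench import ctrl
print(ctrl.hand_in())"
```

```text
the job is handed in; nothing more can be done
None
```

The blue disc is on the crystal, the clamp arm is at its stop, and the knob has been turned clockwise through one click. I let go, moved clear and handed the job in at about 23 s.

**Disc:** After release it measured within about 0.1 pixel (well under 1 mm) of the crystal centre in the top view, and it lay flat. The wrist force while placing it was about 1 N.

**Clamp arm:** I pushed it until it met its stop at about 12 N. The last picture shows the knob within about 2 mm of straight above the crystal, with the foot on the disc.

**Knob:** I turned it 1.68 rad in one grip. Torque rose to 0.27 N m, fell through zero to −0.08, then climbed to 0.17, which is where I stopped. The white dot's final direction fits a turn of about 1.6 rad, so the grip did not slip noticeably.

**What I could not fully check:**
- The click is read from the torque and the dot, because the ring's line could not be seen.
- The tool was tilted by about 0.045 rad while gripping the knob, and side forces stayed within about 2 N.
- With the disc gripped, the finger opening read 26 mm, not its 28 mm diameter.
- The orange disc is where it was. The white disc was last seen in its pocket after I lifted the blue one. I did not measure the vial and bottle at the end, but I never moved near them.

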